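Shut and bolt the slide transit case

TASK

Close up the slide transit case on the bench: push its clear sliding lid fully shut, then hold the spring catch down with one fingertip and, keeping it down all the way, push the bolt fully home by its thumb plate with the other fingertip. Then let the catch spring back up. Only push and press with the fingers, grip and lift nothing, and leave the other things on the bench where they are.

Things in the scene. Friction and masses are not known exactly. Their poses are not given: they have to be found in the camera images.
- case: Grey metal case 200 x 160 mm (x by y), 72 mm high, fixed. Origin: centre of its underside, on the bench. z up; +x: the bolt slides this way to lock; +y: the lid slides this way to open. Half at -x: deck with bolt and catch, x -95 to 5, y -75 to 75, top 46 mm up. Half at +x: well under the lid, walls 72 mm high. The bolt's bar lies along x at y = 0, 48 to 58 mm above the bench.
- lid (a joint): Sliding of the clear lid (10 mm slab, x 10 to 90 mm in the case's frame, underside 62, top 72 mm above the bench), m: 0 = fully shut at its stop, up to 0.06 as it opens along the case's +y. Starts partly open, sticking out past the +y side. Drag about 2 N; stays where left. Unless it is shut, its inner apron stops the bolt part way.
- lid_end (a point): Centre of the lid's outer end face (faces the case's +y): 80 mm wide along x, 10 mm high, at x = 50 mm in the case's frame and 67 mm above the bench; moves with the lid. Push here along -y. When shut it is at y = 80 mm, 5 mm outside the side wall; free air below it.
- bolt (a joint): Sliding of the steel bolt, m: 0 = drawn back, 0.04 = fully home (end stop), along the case's +x. Drag about 1.5 N. Teeth along its side are locked by the catch every 10 mm; with the catch up it moves only 1 mm or so.
- thumb_plate (a point): Centre of the rear face (to the case's -x) of the bolt's upright thumb plate; moves with the bolt. Plate: 30 mm wide (y -12 to -42 mm in the case's frame), 8 mm thick along x, 58 to 86 mm above the bench (point at 72). At bolt 0 this face is at x = -51 mm. Behind it the space is free down to the deck at 46 mm.
- catch (a joint): Press of the spring catch, m: 0 = up (locking), grows to 0.010 = fully down (stop). It frees the bolt from about 0.006 on. Takes about 3 N to start, 5.5 N at 0.008 and 6.5 N fully down; springs back up when let go.
- catch_top (a point): Centre of the top of the catch, a flat smooth grey plastic strip (slippery) 80 mm long (x -85 to -5 mm in the case's frame), 24 mm wide (y 15 to 39 mm), 64 mm above the bench when up, 54 when fully down; moves with it. It runs beside the thumb plate's whole travel, 54 mm from it sideways centre to centre; a fingertip can slide along it.
- timer: Bystander: white timer, 62 x 62 x 20 mm, loose, on the bench at the case's -y side; origin at the centre of its underside.
- dropper: Bystander: small dropper bottle, 33 mm across, 86 mm high, loose, standing at the case's -y side; origin at the centre of its underside.
- forceps: Bystander: steel forceps, 12 x 130 x 9 mm, loose, lying beyond the case's +y side; origin at the centre of its underside.
- tip_box: Bystander: clear pipette tip box, 96 x 124 x 71 mm, loose, at the left; origin at the centre of its underside.
- carton: Bystander: small white carton, 89 x 67 x 75 mm, loose, at the right; origin at the centre of its underside.
- tray: Bystander: shallow tray, 122 x 172 x 33 mm, loose, at the right; origin at the centre of its underside.

How it is judged (in metres and radians):
On the way, in this order (a step that is already met when the one before it is completed fails the run):
1. the lid is pushed shut (value of joint lid below 0.0025 m and value of joint bolt below 0.006 m), for 0.1 s.
2. the bolt is pushed home while a finger still holds the catch down (value of joint bolt above 0.037 m and value of joint catch above 0.0045 m and contact force between catch and the fingers above 0.5 N), for 0.1 s.
At the end, for the whole second after the job is handed in: The lid is shut to within 3 mm, the bolt is within 3 mm of fully home, and the catch has sprung back up to within 1.5 mm (value of joint lid below 0.003 m and value of joint bolt above 0.037 m and value of joint catch below 0.0015 m); the robot touches nothing.
It fails at once if the catch came up while the bolt was part of the way (value of joint bolt between 0.006 and 0.034 m and value of joint catch below 0.003 m).
It fails at once if a bystander was lifted or shifted by more than 20 mm (distance of any of timer, dropper, forceps, tip_box, carton, tray from where it was at the start of the episode above 0.02 m).
It also fails if it takes over 69 s, if anything falls off the work surface, if the arm or the gripper's body presses on something with over 40 N, if the wrist force passes 120 N, or if a joint passes its speed limit or range.

ROBOT

A 7-joint arm with a two-finger parallel gripper is mounted at the origin on a cart in front of the work surface, level with it; the furniture and walls round the work are solid. World frame = base frame: x ahead of the robot, y to its left, z up, the work surface at z = 0. Lengths are in mm, angles in rad, forces in N, time in s.
With the tool pointing down it reaches from about 425 to 1025 mm from the base axis. Payload 9.4 kg.
Tool frame: the origin (TCP) lies midway between the tips of the shut fingers; the grasp point (between the pads) lies bot.grip_depth behind it (bot.grip_depth is the distance from the TCP to the grasp point, in mm); z points along the fingers, x is the direction in which the jaws open and shut, and the axes are right-handed (so a half turn about z gives the same grasp; the last joint's range is limited). The gripper opens to 93 mm and grips with 3 to 60 N. Pads are 15 mm wide; open, the fingers measure 128 mm over their backs; the gripper's body (75 mm by 188 mm) begins 65 mm behind the grasp point.
Start: joints at [1.149, 0.599, -0.003, 1.599, 0.002, 0.943, -0.08], TCP at [245.046, -682.332, 218.618] pointing down, gripper open.
Joint ranges: [-2.57, 2.57], [-0.35, 1.97], [-1.29, 1.29], [0.11, 2.56], [-1.05, 4.19], [0.11, 1.86], [-2.63, 2.63]. Speed limits (rad/s): [2.22, 2.22, 3.01, 3.01, 3.14, 3.14, 3.14].

INTERFACE

Orientations are given as a unit quaternion [x, y, z, w].
In Python, from cell import readout, camera, order, search_frame, cut_out, spot_point, bot gives the robot as it stands.
- The arm moves only by the tool step_arm, never from a script. Its argument "commands" is a list of rows, each a list of 3 entries, a list of its own where there are three numbers: the turn, a rotation vector about the tool's x, y, z in rad, then the shift along the tool's x, y, z in mm, then the finger opening in mm, from 0 to 93. In form: [[[rx, ry, rz], [tx, ty, tz], claw], ...]. A call has 1 to 12 rows; each row is the pose to reach, as a shift and turn from the pose commanded when the call began, along the tool's axes at that moment; what a row does not reach only later rows make up. A row lasts 1/8 s, in which the tool goes at most 62.5 mm and 10.7 degrees, less where a joint would pass 70% of its speed; a pose out of reach is approached as far as the arm can. A call with a gripper value outside its range is refused whole. The fingers move at their own pace and stop on an object; the grip force is fixed at half the most. Time passes only in rows, so rows that repeat a pose let the fingers close. It gives the time, the measured TCP pose, the force and the opening at its end, in the units of the state.
- readout.observe(): the state, without advancing time (a new reading comes with each control period).
- camera(name): name is "scene" or "top"; returns a dict with "color" (480x640x3 uint8, blue, green, red), "z_map" (480x640 float32, mm along the optical axis (not along the pixel's ray), 0 where there is no reading), "fov_y" (degrees; the focal length in pixels is half the picture's height over the tangent of half this angle, whatever the lens; pixels are square), "cx", "cy" (the principal point, pixels), "dist" ([k1, k2, p1, p2, k3] as OpenCV has them; the pictures are not rectified), "position" and "attitude" of the camera in the world. Camera axes: x right, y down, z forward; pixel columns grow to the right and rows downward; lengths in mm; the calibration is good to about 2 mm. A picture is of the moment at which its call begins.
- order.close_job(): hands the job in, once; it reports no verdict.
Trained networks look in a picture, given as the dict that the camera call returned (one of the last four; its "shot" number tells which), for a name from the list of things; names that differ only in an ending like _2 or _b are one class to them, and where a whole thing is asked for, a point or a joint stands for the part that bears it (a point fixed in the world has none). Each returns a list of dicts, best first, with "score" (0 to 1); they miss things now and then, are a little off and sometimes report something else, mostly with a low value. They report only what shows in the picture. A call takes as long as a camera call.
- search_frame(picture, query): "at" ([x, y, z] in mm, in the coordinates of the camera as it stood for that picture, good to about 4 mm: the middle of the surface that is visible of it).
- cut_out(picture, query): "region" (480x640 bool, what is visible of it).
- spot_point(picture, query): "at" ([x, y, z] in mm, in the coordinates of the camera as it stood for that picture, good to about 4 mm: a listed point, or the origin of a listed thing).
The state is a dict: "time": time; "joint_positions": joint angles; "joint_vel": joint speeds; "tau": joint torques, N m; "eef_pos": TCP position; "ee_rot": TCP orientation; "force": force on the tool from outside, world axes, zero at the start; "ft_torque": the same for the moment, N m; "gripper_width": finger opening in mm.
Only numpy, scipy, OpenCV 4.12 (cv2) and the standard library are available. Lean on these libraries where they do the work, as an engineer would, in place of code of your own. Each camera call takes 0.05 s, during which the arm holds its last target. There are 200 camera calls.

## Working session

There is one attempt and no reset: what is moved stays moved. The work goes in short steps, Python scripts to look and compute and a tool call to move; the robot and the scene stay as the last step left them, time stands still between calls to the robot, and variables do not carry over. Pictures are saved under pics/ and viewed, about 8 in all and at most 12, crops included, and the job is handed in when it is done.

Besides the shell and the picture viewer there is one more tool, called after "Call:" by a JSON object that holds its "fn" and its "kwargs", one argument or row to a line. step_arm: Moves the arm, as the interface text tells. Its arguments: {"type":"object","properties":{"commands":{"type":"array","items":{"type":"array"}}},"required":["commands"]}

```bash
mkdir -p pics
cat > h.py <<'E'
import numpy as np, cv2
from cell import readout,camera,order,search_frame,cut_out,spot_point,bot
from scipy.spatial.transform import Rotation as R
def w(c,p):
    a=np.array(c["attitude"]); M=a if a.shape==(3,3) else R.from_quat(a).as_matrix()
    return M@np.array(p)+np.array(c["position"])
E
python3 - <<'E'
from h import *
s=readout.observe(); print({k:np.round(v,3) for k,v in s.items()}, bot.grip_depth)
for n in("scene","top"):
    c=camera(n); cv2.imwrite(f"pics/{n}0.png",c["color"]); print(n,c["position"],c["attitude"],c["fov_y"])
    for q in("case","lid_end","thumb_plate","catch_top","timer","dropper","forceps","tip_box","carton","tray"):
        r=spot_point(c,q)[:2]; print(q,[(np.round(w(c,d["at"])),round(d["score"],2)) for d in r])
E
```

```text
{'time': np.float64(0.0), 'joint_positions': array([ 1.149,  0.6  , -0.003,  1.6  ,  0.002,  0.943, -0.08 ]), 'joint_vel': array([ 0.001, -0.001, -0.   ,  0.   ,  0.001,  0.   , -0.   ]), 'tau': array([ 1.0000e-03, -7.6505e+01,  1.4980e+00, -2.5234e+01, -5.2000e-02,
        1.7000e-02,  0.0000e+00]), 'eef_pos': array([ 244.892, -681.876,  217.764]), 'ee_rot': array([ 0.818, -0.575, -0.001, -0.   ]), 'force': array([0.368, 0.36 , 0.314]), 'ft_torque': array([-0.045, -0.039, -0.003]), 'gripper_width': np.float64(93.067)} 18.8
scene [-281.70938588  933.94380852  844.41464552] [-0.32314853  0.81282684 -0.45207423  0.17468958] 51.408766980050885
case [(array([499.,  -6.,  70.]), 0.62), (array([539.,  37.,   1.]), 0.56)]
lid_end [(array([558., 170.,  68.]), 0.76), (array([502.,  -5.,  73.]), 0.31)]
thumb_plate [(array([500.,  -4.,  73.]), 0.41)]
catch_top [(array([495.,  45.,  65.]), 0.6)]
timer [(array([ 528., -118.,    3.]), 0.54)]
dropper [(array([633., -71.,   1.]), 0.5)]
forceps [(array([457., 200.,  -3.]), 0.59)]
tip_box [(array([622., 471.,   1.]), 0.67)]
carton [(array([ 702., -396.,    3.]), 0.9), (array([493.,  46.,  66.]), 0.74)]
tray [(array([ 498., -407.,    2.]), 0.91)]
top [ 484.81856631   47.30956721 1408.77713394] [ 0.71372626 -0.69978991  0.02531701 -0.01574672] 46.8076989850744
case [(array([544.,  36.,   0.]), 0.76)]
lid_end [(array([556., 176.,  68.]), 0.66)]
thumb_plate [(array([498.,  -7.,  71.]), 0.49)]
catch_top [(array([495.,  44.,  64.]), 0.82)]
timer [(array([ 532., -119.,    1.]), 0.77)]
dropper [(array([635., -69.,  -3.]), 0.53)]
forceps [(array([460., 204.,  -2.]), 0.43)]
tip_box [(array([619., 471.,  -2.]), 0.86)]
carton [(array([ 702., -401.,   -0.]), 0.93), (array([554., 172.,  67.]), 0.42)]
tray [(array([ 500., -406.,   -3.]), 0.77)]
```

Run:
```python
from h import *
from scipy.optimize import least_squares
c=camera("top"); s=camera("scene")
K=lambda c:(lambda f:np.array([[f,0,c["cx"]],[0,f,c["cy"]],[0,0,1]]))(240/np.tan(np.radians(c["fov_y"])/2))
# catch / plate / case masks and minAreaRect in world at known heights via depth
pts={}
for cam,n in((c,"top"),(s,"scene")):
    for q in ("case","lid","catch","bolt"):
        r=cut_out(cam,q)
        if not r: print(n,q,"none");continue
        m=r[0]["region"]; v,u=np.nonzero(m&(cam["z_map"]>0)); z=cam["z_map"][v,u]
        x=cv2.undistortPoints(np.c_[u,v].astype(np.float64)[:,None],K(cam),np.array(cam["dist"]))[:,0]
        P=np.c_[x*z[:,None],z]; M=R.from_quat(cam["attitude"]).as_matrix(); W=P@M.T+cam["position"]
        rect=cv2.minAreaRect(W[:,:2].astype(np.float32))
        print(n,q,round(r[0]["score"],2),len(u),np.round(rect[0]),np.round(rect[1]),round(rect[2],1),"z",np.round(np.percentile(W[:,2],[5,25,50,75,95])))
L=np.array([[0,0],[50,np.nan],[-51,-27],[-45,27]])
obs=np.array([[542,36.5],[557,173],[499,-5.5],[495,44.5]])
def res(p):
    ro=R.from_euler("z",p[2]).as_matrix()[:2,:2]; l=np.array([[0,0],[50,80+p[3]],[-51,-27],[-45,27]])
    return (l@ro.T+p[:2]-obs).ravel()
o=least_squares(res,[540,36,.2,40]); print(o.x,np.degrees(o.x[2]),np.round(o.fun))
a=cv2.resize(c["color"][120:340,180:440],None,fx=3,fy=3)[:600,:780]; cv2.imwrite("pics/t1.png",a); cv2.imwrite("pics/s1.png",s["color"])
```

```text
top case 0.94 5891 [537.  60.] [208. 220.] 15.5 z [ 3. 44. 53. 71. 75.]
top lid 0.77 2041 [574. 103.] [ 82. 156.] 15.0 z [67. 70. 71. 73. 76.]
top catch 0.89 330 [492.  46.] [82. 26.] 13.3 z [57. 61. 63. 65. 68.]
top bolt 0.78 262 [492.  19.] [55. 62.] 64.2 z [45. 54. 58. 61. 85.]
scene case 0.64 3358 [546.  34.] [209. 275.] 14.8 z [ 6. 38. 50. 71. 75.]
scene lid 0.73 927 [591.  78.] [100. 213.] 16.1 z [63. 71. 73. 74. 76.]
scene catch 0.61 169 [497.  46.] [93. 40.] 13.8 z [57. 63. 64. 66. 68.]
scene bolt 0.5 148 [533. -25.] [ 58. 181.] 46.0 z [48. 58. 61. 73. 87.]
[5.42965622e+02 3.36377250e+01 2.67030044e-01 5.07198904e+01] 15.29969450991992 [ 1. -3. -0. -0.  2. -0. -3.  3.]
```

View pics/t1.png

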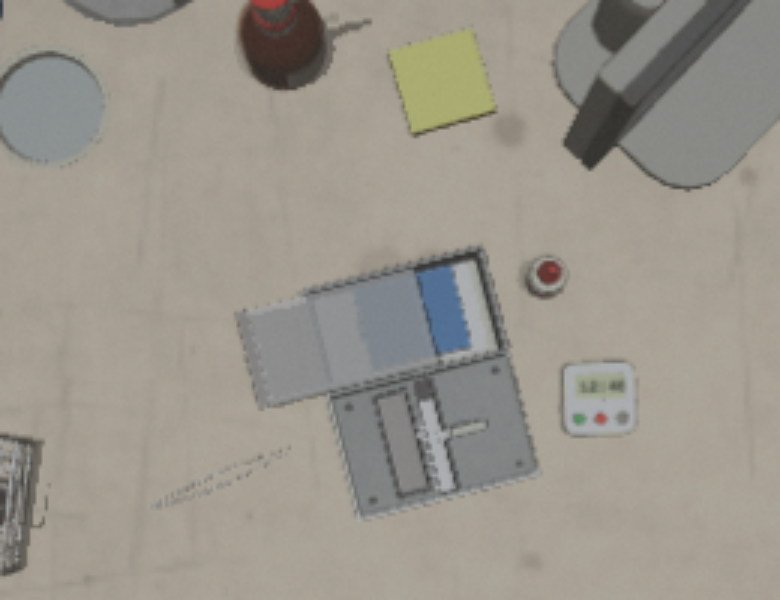

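View pics/s1.png

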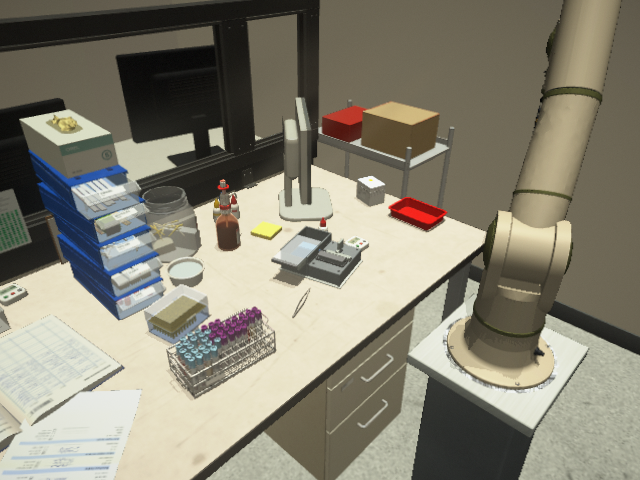

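The top view shows the case at crop px (430,380), yawed about 15°. The lid sticks out to the left (end at px 250,360), with the catch at (400,445) and the thumb plate at (465,428). Next I check the height of the obstacles along the path and compute the transit.

```bash
cat >> h.py <<'E'
O=np.array([543,33.]); YAW=np.radians(15.)
def c2w(x,y): return O+R.from_euler("z",YAW).as_matrix()[:2,:2]@[x,y]
def w2c(p): return R.from_euler("z",-YAW).as_matrix()[:2,:2]@(np.array(p)[:2]-O)
def shift(tgt):
    s=readout.observe(); return R.from_quat(s["ee_rot"]).inv().apply(np.array(tgt)-s["eef_pos"])
def st():
    s=readout.observe(); x=R.from_quat(s["ee_rot"]).as_matrix(); print("t",round(float(s["time"]),2),"tcp",np.round(s["eef_pos"],1),"case",np.round(w2c(s["eef_pos"]),1),"F",np.round(s["force"],1),"toolx deg",np.degrees(np.arctan2(x[1,0],x[0,0])).round(2),"tilt",x[2].round(3),"w",round(float(s["gripper_width"]),1))
E
python3 - <<'E'
from h import *
st()
c=camera("top"); z=c["z_map"]; f=240/np.tan(np.radians(c["fov_y"])/2); M=R.from_quat(c["attitude"]).as_matrix()
v,u=np.nonzero(z>0); x=cv2.undistortPoints(np.c_[u,v].astype(float)[:,None],np.array([[f,0,c["cx"]],[0,f,c["cy"]],[0,0,1]]),np.array(c["dist"]))[:,0]; d=z[v,u]
W=np.c_[x*d[:,None],d]@M.T+c["position"]
for h in(100,200,300,400):
    k=(W[:,2]>h)&(W[:,0]<900)&(W[:,0]>250); P=W[k]
    for y0 in range(-450,450,100):
        q=P[(P[:,1]>y0)&(P[:,1]<=y0+100)]
        if len(q)>3: print(h,y0,"minx",q[:,0].min().round(),"maxz",q[:,2].max().round())
for t in([400,-450,320],[520,-100,320],[*c2w(50,163),320]): print(t,shift(t).round())
E
```

```text
t 1.6 tcp [ 245.  -682.3  218.6] case [-473.  -613.8] F [-0.2  0.4 -0.1] toolx deg -70.25 tilt [-0.  0. -1.] w 92.9
100 -350 minx 880.0 maxz 344.0
100 -250 minx 769.0 maxz 346.0
100 -150 minx 712.0 maxz 346.0
100 50 minx 802.0 maxz 226.0
100 150 minx 799.0 maxz 230.0
100 250 minx 844.0 maxz 199.0
100 350 minx 408.0 maxz 444.0
200 -350 minx 880.0 maxz 344.0
200 -250 minx 770.0 maxz 346.0
200 -150 minx 712.0 maxz 346.0
200 50 minx 811.0 maxz 226.0
200 150 minx 808.0 maxz 230.0
200 350 minx 715.0 maxz 444.0
300 -350 minx 880.0 maxz 344.0
300 -250 minx 770.0 maxz 346.0
300 -150 minx 712.0 maxz 346.0
300 350 minx 780.0 maxz 444.0
400 350 minx 820.0 maxz 444.0
[400, -450, 320] [-166. -224. -101.]
[520, -100, 320] [-455. -456. -101.]
[np.float64(549.1087869627426), np.float64(203.38686194024416), 320] [-731. -586. -101.]
```

Call:
{"fn": "step_arm", "kwargs": {
  "commands": [
    [[0,0,0.083],[0,0,-40],0],
    [[0,0,0.083],[-30,-40,-80],0],
    [[0,0,0.083],[-65,-85,-101],0],
    [[0,0,0.083],[-100,-130,-101],0],
    [[0,0,0.083],[-133,-177,-101],0],
    [[0,0,0.083],[-166,-224,-101],0],
    [[0,0,0.083],[-205,-260,-101],0],
    [[0,0,0.083],[-245,-295,-101],0],
    [[0,0,0.083],[-285,-330,-101],0],
    [[0,0,0.083],[-325,-360,-101],0],
    [[0,0,0.083],[-365,-390,-101],0],
    [[0,0,0.083],[-405,-420,-101],0]
  ]
}}

```text
time: 3.15
eef_pos: [503.8, -157.6, 319.9]
ee_rot: [0.793, -0.609, 0.0, -0.0]
force: [0.8, -0.1, 0.7]
gripper_width: 0.2
```

Run:
```python
from h import *
st(); print(shift([*c2w(50,165),320]).round(1))
```

```text
t 3.15 tcp [ 503.8 -157.6  319.9] case [ -87.2 -174. ] F [ 0.8 -0.1  0.7] toolx deg -75.0 tilt [ 0. -0. -1.] w 0.2
[-3.390e+02 -1.372e+02 -2.000e-01]
```

Call:
{"fn": "step_arm", "kwargs": {
  "commands": [
    [[0,0,0],[-50,-20,0],0],
    [[0,0,0],[-100,-40,0],0],
    [[0,0,0],[-150,-60,0],0],
    [[0,0,0],[-200,-80,0],0],
    [[0,0,0],[-250,-100,0],0],
    [[0,0,0],[-300,-120,0],0],
    [[0,0,0],[-340,-137,20],0],
    [[0,0,0],[-340,-137,70],0],
    [[0,0,0],[-340,-137,120],0],
    [[0,0,0],[-340,-137,170],0],
    [[0,0,0],[-340,-137,210],0],
    [[0,0,0],[-340,-137,230],0]
  ]
}}

```text
time: 4.65
eef_pos: [546.9, 204.3, 87.4]
ee_rot: [0.793, -0.609, -0.001, 0.001]
force: [-0.1, 1.0, -0.4]
gripper_width: 0.2
```

Run:
```python
from h import *
st(); s=camera("scene"); cv2.imwrite("pics/s2.png",cv2.resize(s["color"][180:350,230:430],None,fx=3.5,fy=3.5))
r=spot_point(s,"lid_end")[:1]; print([(w2c(w(s,d["at"])[:2]),w(s,d["at"])[2],d["score"]) for d in r])
```

```text
t 4.65 tcp [546.9 204.3  87.4] case [ 48.1 164.5] F [-0.1  1.  -0.4] toolx deg -74.99 tilt [ 0.     0.003 -1.   ] w 0.2
[(array([ 48.44984603, 130.09960795]), np.float64(70.3294978488401), 0.76)]
```

View pics/s2.png

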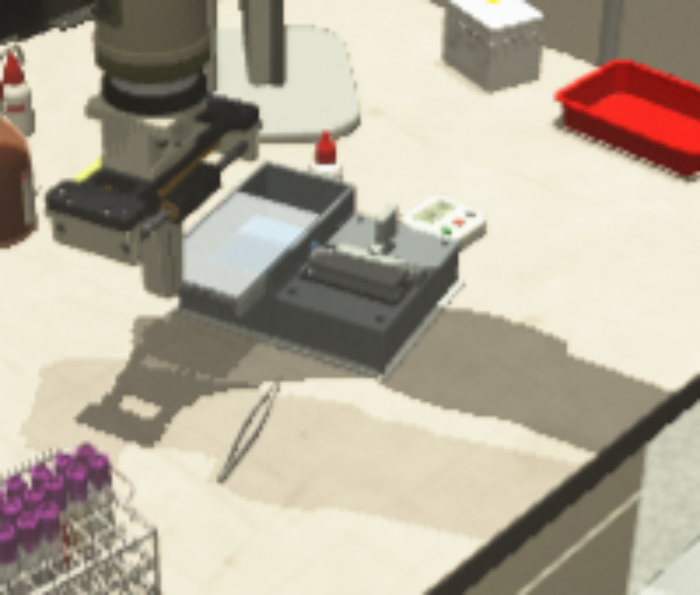

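The view shows the fingers (px 160,260) clear of the lid's end, and the lid end as measured (y ≈ 130). Next: lower and push.

Call:
{"fn": "step_arm", "kwargs": {
  "commands": [
    [[0,0,0],[0,0,20],0],
    [[0,0,0],[0,0,29],0],
    [[0,0,0],[5,0,29],0],
    [[0,0,0],[10,0,29],0],
    [[0,0,0],[15,0,29],0],
    [[0,0,0],[20,0,29],0],
    [[0,0,0],[26,0,29],0],
    [[0,0,0],[32,0,29],0],
    [[0,0,0],[38,0,29],0],
    [[0,0,0],[44,0,29],0],
    [[0,0,0],[50,0,29],0],
    [[0,0,0],[55,0,29],0]
  ]
}}

```text
time: 6.25
eef_pos: [562.2, 151.1, 60.6]
ee_rot: [0.793, -0.609, 0.0, -0.0]
force: [0.6, 2.8, 0.1]
gripper_width: 0.3
```

Run:
```python
from h import *
st()
```

```text
t 6.25 tcp [562.2 151.1  60.6] case [ 49.1 109.1] F [0.6 2.8 0.1] toolx deg -75.01 tilt [-0. -0. -1.] w 0.3
```

Contact is about 2.5–3 N, as expected. I push slowly to the stop.

Call:
{"fn": "step_arm", "kwargs": {
  "commands": [
    [[0,0,0],[4,0,0],0],
    [[0,0,0],[7,0,0],0],
    [[0,0,0],[9,0,0],0],
    [[0,0,0],[11,0,0],0],
    [[0,0,0],[12,0,0],0],
    [[0,0,0],[12,0,0],0]
  ]
}}

```text
time: 7.0
eef_pos: [564.9, 139.7, 60.5]
ee_rot: [0.793, -0.609, -0.0, 0.0]
force: [1.2, 0.6, 0.3]
gripper_width: 0.6
```

Call:
{"fn": "step_arm", "kwargs": {
  "commands": [
    [[0,0,0],[1,0,0],0],
    [[0,0,0],[2,0,0],0],
    [[0,0,0],[2,0,0],0]
  ]
}}

```text
time: 7.38
eef_pos: [565.4, 138.1, 60.5]
ee_rot: [0.793, -0.609, -0.0, 0.0]
force: [-0.3, 2.2, 0.1]
gripper_width: 0.5
```

Call:
{"fn": "step_arm", "kwargs": {
  "commands": [
    [[0,0,0],[1,0,0],0],
    [[0,0,0],[2,0,0],0],
    [[0,0,0],[3,0,0],0],
    [[0,0,0],[3,0,0],0]
  ]
}}

```text
time: 7.88
eef_pos: [565.5, 137.9, 60.6]
ee_rot: [0.794, -0.608, -0.001, -0.001]
force: [-3.8, 10.7, 0.8]
gripper_width: 0.4
```

Run:
```python
from h import *
st(); s=camera("scene"); cv2.imwrite("pics/s3.png",cv2.resize(s["color"][200:300,270:390],None,fx=6,fy=6))
r=spot_point(s,"lid_end")[:1]; print([(w2c(w(s,d["at"])[:2]),w(s,d["at"])[2],d["score"]) for d in r])
```

```text
t 7.88 tcp [565.5 137.9  60.6] case [48.8 95.6] F [-3.8 10.7  0.8] toolx deg -74.86 tilt [-0.003 -0.    -1.   ] w 0.4
[(array([48.95087308, 79.26085808]), np.float64(69.8094181860971), 0.97)]
```

The lid is at its stop: about 11 N with no motion, end face at y ≈ 79. I back off, rise and go over the bolt and catch.

Call:
{"fn": "step_arm", "kwargs": {
  "commands": [
    [[0,0,0],[-10,0,0],0],
    [[0,0,0],[-20,0,-10],0],
    [[0,0,0],[-20,0,-50],0],
    [[0,0,0],[-20,0,-80],20],
    [[0,0,0],[10,30,-80],36],
    [[0,0,0],[40,65,-80],36],
    [[0,0,0],[70,95,-80],36],
    [[0,0,0],[93,117,-80],36],
    [[0,0,0],[93,117,-65],36],
    [[0,0,0],[93,117,-50],36],
    [[0,0,0],[93,117,-40],36],
    [[0,0,0],[93,117,-40],36]
  ]
}}

```text
time: 9.48
eef_pos: [477.2, 15.1, 100.3]
ee_rot: [0.793, -0.609, -0.0, 0.0]
force: [1.0, 0.2, -0.1]
gripper_width: 35.9
```

Run:
```python
from h import *
st(); s=camera("scene"); cv2.imwrite("pics/s4.png",cv2.resize(s["color"][190:290,280:400],None,fx=6,fy=6))
for n in("lid_end","thumb_plate","catch_top"):
  r=spot_point(s,n)[:1]; print(n,[(w2c(w(s,d["at"])[:2]),w(s,d["at"])[2],d["score"]) for d in r])
t=camera("top"); cv2.imwrite("pics/t4.png",cv2.resize(t["color"][190:290,270:390],None,fx=6,fy=6))
for n in("lid_end","thumb_plate","catch_top"):
  r=spot_point(t,n)[:1]; print(n,[(w2c(w(t,d["at"])[:2]),w(t,d["at"])[2],d["score"]) for d in r])
```

```text
t 9.47 tcp [477.2  15.1 100.3] case [-68.2  -0.3] F [ 1.   0.2 -0.1] toolx deg -74.98 tilt [ 0.     0.001 -1.   ] w 35.9
lid_end [(array([47.43905575, 79.26002906]), np.float64(65.66521649125332), 0.56)]
thumb_plate [(array([-52.18694074, -28.72471572]), np.float64(72.78741547577692), 0.67)]
catch_top [(array([-45.70585805,  26.31354161]), np.float64(65.59813195766753), 0.74)]
lid_end [(array([48.62991214, 82.23002954]), np.float64(65.76224167392843), 0.91)]
thumb_plate [(array([  63.92154283, -121.68718926]), np.float64(-2.3284618473378487), 0.22)]
catch_top [(array([-46.29673039,  24.09663443]), np.float64(64.44660086472072), 0.53)]
```

View pics/s4.png

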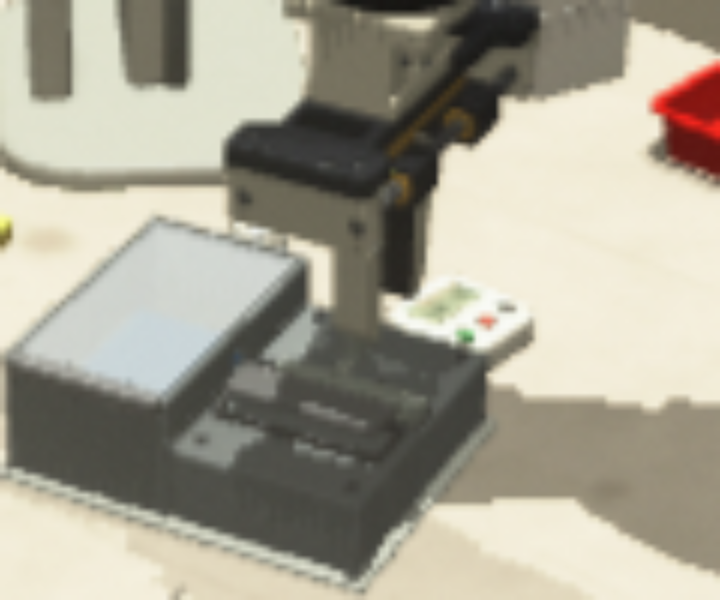

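The lid is shut and the fingers straddle the bolt bar behind the plate. The case offset is about (-1,-1.5), so I shift 1 mm and descend onto the catch.

Call:
{"fn": "step_arm", "kwargs": {
  "commands": [
    [[0,0,0],[1,0,15],36],
    [[0,0,0],[1,0,28],36],
    [[0,0,0],[1,0,34],36],
    [[0,0,0],[1,0,37],36],
    [[0,0,0],[1,0,39],36],
    [[0,0,0],[1,0,41],36],
    [[0,0,0],[1,0,41],36],
    [[0,0,0],[1,0,41],36]
  ]
}}

```text
time: 10.88
eef_pos: [477.7, 14.0, 59.8]
ee_rot: [0.793, -0.609, 0.0, -0.0]
force: [-1.1, 0.2, 3.5]
gripper_width: 36.2
```

Call:
{"fn": "step_arm", "kwargs": {
  "commands": [
    [[0,0,0],[0,0,1],36],
    [[0,0,0],[0,0,2],36],
    [[0,0,0],[0,0,3],36],
    [[0,0,0],[0,0,4],36],
    [[0,0,0],[0,0,4],36],
    [[0,0,0],[0,0,4],36]
  ]
}}

```text
time: 11.62
eef_pos: [477.7, 14.1, 55.6]
ee_rot: [0.793, -0.609, 0.0, -0.0]
force: [-0.6, -0.0, 5.5]
gripper_width: 36.0
```

Call:
{"fn": "step_arm", "kwargs": {
  "commands": [
    [[0,0,0],[0,0,1],36],
    [[0,0,0],[0,0,1.5],36],
    [[0,0,0],[0,3,1.5],36],
    [[0,0,0],[0,0,1.5],36],
    [[0,0,0],[0,-3,1.5],36],
    [[0,0,0],[0,-6,1.5],36],
    [[0,0,0],[0,-8,1.5],36],
    [[0,0,0],[0,-10,1.5],36],
    [[0,0,0],[0,-10,1.5],36]
  ]
}}

```text
time: 12.75
eef_pos: [486.7, 16.2, 54.2]
ee_rot: [0.793, -0.609, -0.0, 0.001]
force: [-2.5, -1.2, 9.6]
gripper_width: 36.1
```

Run:
```python
from h import *
st()
```

```text
t 12.75 tcp [486.7  16.2  54.2] case [-58.7  -1.6] F [-2.5 -1.2  9.6] toolx deg -75.01 tilt [ 0.     0.001 -1.   ] w 36.1
```

The catch is fully down (9.6 N) and the finger is at the plate. Now push the bolt.

Call:
{"fn": "step_arm", "kwargs": {
  "commands": [
    [[0,0,0],[0,-3,0],36],
    [[0,0,0],[0,-6,0],36],
    [[0,0,0],[0,-9,0],36],
    [[0,0,0],[0,-12,0],36],
    [[0,0,0],[0,-15,0],36],
    [[0,0,0],[0,-18,0],36],
    [[0,0,0],[0,-21,0],36],
    [[0,0,0],[0,-24,0],36],
    [[0,0,0],[0,-27,0],36],
    [[0,0,0],[0,-30,0],36],
    [[0,0,0],[0,-33,0],36],
    [[0,0,0],[0,-35,0],36]
  ]
}}

```text
time: 14.25
eef_pos: [520.0, 25.3, 54.2]
ee_rot: [0.793, -0.609, -0.001, 0.001]
force: [-4.8, -0.2, 12.1]
gripper_width: 35.8
```

Run:
```python
from h import *
st()
```

```text
t 14.25 tcp [520.   25.3  54.2] case [-24.2  -1.4] F [-4.8 -0.2 12.1] toolx deg -75.0 tilt [ 0.     0.002 -1.   ] w 35.8
```

Call:
{"fn": "step_arm", "kwargs": {
  "commands": [
    [[0,0,0],[0,-1.5,0],36],
    [[0,0,0],[0,-3,0],36],
    [[0,0,0],[0,-4.5,0],36],
    [[0,0,0],[0,-6,0],36],
    [[0,0,0],[0,-6,0],36]
  ]
}}

```text
time: 14.88
eef_pos: [522.9, 26.1, 54.2]
ee_rot: [0.793, -0.609, -0.002, 0.003]
force: [-12.5, -0.9, 20.5]
gripper_width: 36.0
```

Call:
{"fn": "step_arm", "kwargs": {
  "commands": [
    [[0,0,0],[0,-1,0],36],
    [[0,0,0],[0,-2,0],36],
    [[0,0,0],[0,-2,0],36]
  ]
}}

```text
time: 15.25
eef_pos: [522.9, 26.1, 54.1]
ee_rot: [0.793, -0.609, -0.003, 0.004]
force: [-17.5, -1.9, 25.3]
gripper_width: 36.0
```

Run:
```python
from h import *
st()
for n in("scene","top"):
  s=camera(n)
  cv2.imwrite(f"pics/{n}5.png",cv2.resize(s["color"][190:290,280:400],None,fx=6,fy=6))
  r=spot_point(s,"thumb_plate")[:1]; print([(w2c(w(s,d["at"])[:2]),w(s,d["at"])[2],d["score"]) for d in r])
```

```text
t 15.25 tcp [522.9  26.1  54.1] case [-21.2  -1.4] F [-17.5  -1.9  25.3] toolx deg -75.06 tilt [ 0.001  0.011 -1.   ] w 36.0
[(array([-13.30787379, -27.79251097]), np.float64(76.89705622775364), 0.48)]
[]
```

View pics/scene5.png

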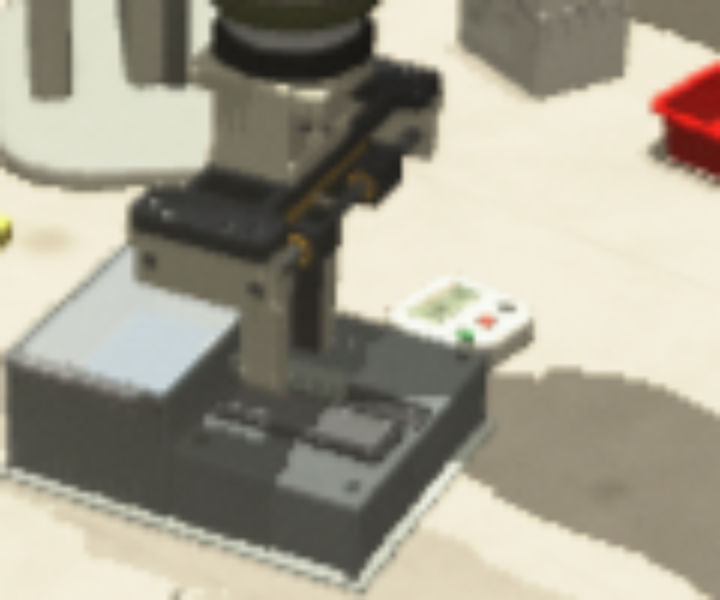

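View pics/top5.png

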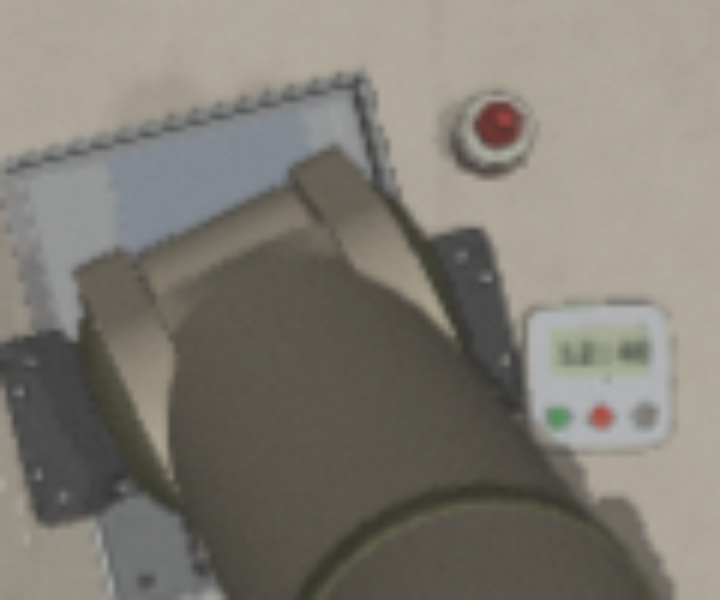

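The bolt is at a hard stop (17 N) with the catch down. I back off while still holding the catch, to measure the plate before letting go.

Call:
{"fn": "step_arm", "kwargs": {
  "commands": [
    [[0,0,0],[0,3,0],36],
    [[0,0,0],[0,6,0],36],
    [[0,0,0],[0,10,0],36],
    [[0,0,0],[0,15,0],36],
    [[0,0,0],[0,20,0],36],
    [[0,0,0],[0,20,0],36]
  ]
}}

```text
time: 16.2
eef_pos: [510.2, 22.7, 54.3]
ee_rot: [0.793, -0.609, 0.0, -0.001]
force: [0.1, 0.3, 6.1]
gripper_width: 35.9
```

Run:
```python
from h import *
st(); print(shift([*c2w(-21.2,-1.4),54.2]))
s=camera("scene")
cv2.imwrite("pics/s6.png",cv2.resize(s["color"][210:280,300:380],None,fx=8,fy=8))
for n in("thumb_plate","lid_end"):
  r=spot_point(s,n)[:2]; print(n,[(w2c(w(s,d["at"])[:2]),w(s,d["at"])[2],d["score"]) for d in r])
```

```text
t 16.2 tcp [510.2  22.7  54.3] case [-34.4  -1.5] F [0.1 0.3 6.1] toolx deg -75.01 tilt [ 0.    -0.001 -1.   ] w 35.9
[ -0.06734163 -13.17133135   0.14166689]
thumb_plate [(array([-10.05445717, -27.36391027]), np.float64(73.43705886630858), 0.44)]
lid_end [(array([47.27733491, 78.31991779]), np.float64(67.44005089612324), 0.59)]
```

View pics/s6.png

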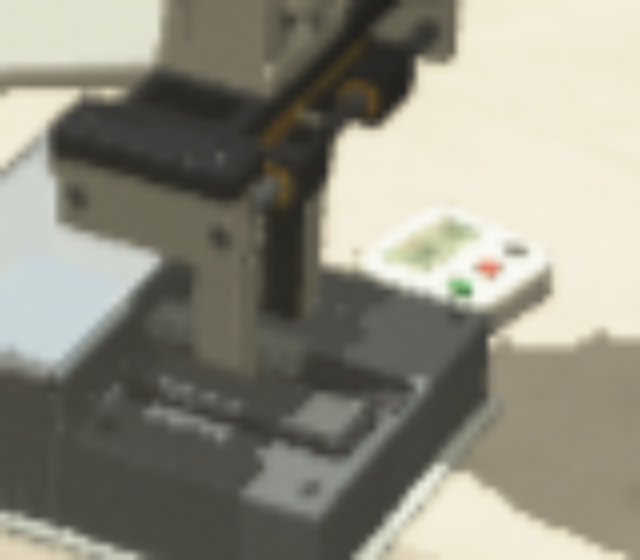

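The plate is mostly hidden behind the finger (px 225,320). The network puts it at x ≈ -10, which matches home. Now release straight up.

Call:
{"fn": "step_arm", "kwargs": {
  "commands": [
    [[0,0,0],[0,0,-5],36],
    [[0,0,0],[0,0,-15],36],
    [[0,0,0],[0,0,-40],36],
    [[0,0,0],[0,30,-80],36],
    [[0,0,0],[0,60,-120],36],
    [[0,0,0],[30,60,-160],36],
    [[0,0,0],[80,60,-200],36],
    [[0,0,0],[130,60,-220],36],
    [[0,0,0],[180,60,-220],36],
    [[0,0,0],[230,60,-220],36],
    [[0,0,0],[230,60,-220],36]
  ]
}}

```text
time: 17.73
eef_pos: [510.6, -219.0, 273.9]
ee_rot: [0.792, -0.611, -0.0, 0.001]
force: [-0.9, 1.3, -0.3]
gripper_width: 36.0
```

Run:
```python
from h import *
st()
for k in("scene","top"):
  s=camera(k)
  cv2.imwrite(f"pics/{k}7.png",cv2.resize(s["color"][190:290,270:390],None,fx=6,fy=6))
  for n in("thumb_plate","lid_end","catch_top","timer","dropper","forceps"):
    r=spot_point(s,n)[:1]; print(n,[(w2c(w(s,d["at"])[:2]).round(1),w(s,d["at"]).round(1),d["score"]) for d in r])
```

```text
t 17.73 tcp [ 510.6 -219.   273.9] case [ -96.5 -235. ] F [-0.9  1.3 -0.3] toolx deg -75.33 tilt [ 0.001  0.001 -1.   ] w 36.0
thumb_plate [(array([ -9.9, -26.7]), array([540.3,   4.6,  74.3]), 0.63)]
lid_end [(array([51.3, 76.3]), array([572.8, 119.9,  67.9]), 0.74)]
catch_top [(array([-45.9,  23. ]), array([492.7,  43.3,  65.8]), 0.49)]
timer [(array([ -53.4, -140.5]), array([ 5.278e+02, -1.165e+02,  4.000e-01]), 0.49)]
dropper [(array([  59.5, -122.7]), array([632.2, -70.1,   5. ]), 0.56)]
forceps [(array([-39.4, 181.5]), array([458. , 198.2,   2. ]), 0.59)]
thumb_plate [(array([ -9.7, -28.7]), array([541.1,   2.8,  74.5]), 0.64)]
lid_end [(array([44.8, 82.8]), array([564.9, 124.6,  64.3]), 0.68)]
catch_top [(array([-42.7,  24.9]), array([495.3,  46. ,  66.2]), 0.53)]
timer [(array([ -50., -143.]), array([ 531.7, -118.1,    2.1]), 0.95)]
dropper [(array([  63.2, -122.4]), array([635.8, -68.9,  -0.8]), 0.54)]
forceps [(array([-34.4, 188. ]), array([461.1, 205.7,  -3.7]), 0.54)]
```

View pics/top7.png

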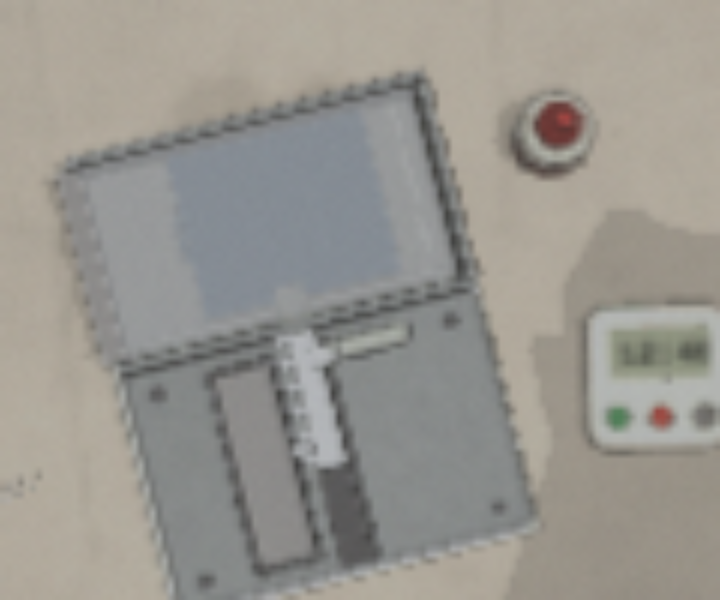

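The view shows the lid shut (its end along px 80,260), the bolt tip under the wall at (290,300), the plate at (370,340) and the catch up at (265,465). The catch top reads about 66 mm against 64 when up. The bystanders haven't moved. I hand in.

Run:
```python
from h import *
print(order.close_job())
```

```text
the job is handed in; nothing more can be done
None
```

The case is closed up and the job is handed in at about 18 s of the 69 s allowed; no verdict is reported. I pushed the lid to its stop, held the catch down with one fingertip, and pushed the bolt to its end stop with the other. I then backed off the plate and lifted straight up.

| Check | What it showed |
|---|---|
| Lid | Stopped under about 11 N; end face measured at y 76 to 83 mm across readings (shut is 80) |
| Bolt | Hard stop at about 17 N with the catch at its own stop; plate measured at x ≈ -10 mm (home is -11) |
| Catch | Top reads about 66 mm high after letting go (64 when up), so it sprang back |
| Bystanders | Timer, dropper and forceps read within about 6 mm of where they started, which is network scatter; I did not re-measure the tip box, carton and tray, but the arm never went near them at working height |
| Robot | Clear of everything at hand-in |

**Disagreement:** when the bolt hit its stop, the fingertip was 1 to 3 mm short of where I expected, and one reading with the finger partly in the way put the plate at x ≈ -13 mm. That is about the size of the calibration error, and both readings after the release agree with the bolt being home.

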